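# Bolt the rocker's platform level

### The arm

A 7-joint arm with a two-finger parallel gripper is mounted at the origin on the work surface. World frame = base frame: x ahead of the robot, y to its left, z up, the work surface at z = 0. Lengths are in mm, angles in rad, forces in N, time in s.
With the tool pointing down it reaches from about 425 to 875 mm from the base axis. Payload 8.4 kg.
Tool frame: the origin (TCP) lies at the very end of the fingers, on their centre line; the grasp point (between the pads) lies 19 mm behind it (env.grip_depth is the distance from the TCP to the grasp point, in mm); z points along the fingers, y is the line along which they close (so a half turn about z gives the same grasp; the last joint's range is limited). The gripper opens to 87 mm and grips with 3 to 60 N. Pads are 19 mm wide; open, the fingers measure 117 mm over their backs; the gripper's body (75 mm by 190 mm) begins 51 mm behind the grasp point.
Start: joints at [1.068, 0.333, 0.04, 1.465, -0.013, 1.343, -0.059], TCP at [255.37, -597.703, 222.546] pointing down, gripper open.
Joint ranges: [-2.58, 2.58], [-0.38, 2.09], [-1.3, 1.39], [0.25, 2.4], [-1.5, 4.64], [0.08, 2.09], [-2.65, 2.65]. Speed limits (rad/s): [2.22, 2.22, 2.79, 2.79, 3.14, 3.14, 3.14].

### API

Orientations are given as a 3x3 rotation matrix whose columns are the frame's x, y, z axes.
In Python, from cell import env gives the robot as it stands.
- The arm moves only by the shell command python3 -m crank 'ROWS' [OPENING] [FORCE]. ROWS is JSON, a list of rows, each an object with "linear": the shift along the tool's x, y, z in cm, a list of three; "turn": the turn about the tool's z in degrees. In form: [{"linear": [dx, dy, dz], "turn": turn}, ...]. A call has exactly 10 rows; each row shifts and turns the commanded pose from where the row before left it, along the tool's axes as they then stand; what a row does not reach is not made up. A row lasts 1/10 s, in which the tool goes at most 50 mm and 8.59 degrees, less where a joint would pass 70% of its speed; a pose out of reach is approached as far as the arm can. A call is refused whole if a number of a shift passes 5 or a number of a turn 8.59, either way. A call with a gripper value outside its range is refused whole. OPENING is the closure in counts, from 0 (fully open) to 255 (shut), set as the call begins (- or left out, the last holds). The fingers move at their own pace and stop on an object; FORCE is the grip in N (left out, the last holds). Time passes only in rows, so rows that do not move let the fingers close, or fill a call up. It gives the time, the measured TCP pose, the force, the opening and the grip force at its end, in the units of the state.
- env.sense(): the state, without advancing time (a new reading comes with each control period).
- env.camera(name): name is "scene" or "top" or "wrist"; returns (picture, depth): 400x640x3 uint8, red, green, blue; 400x640 float32, mm along the optical axis (not along the pixel's ray), 0 where there is no reading.
- env.camera_info(name): a dict with "fovy" (degrees; the focal length in pixels is half the picture's height over the tangent of half this angle, whatever the lens; pixels are square), "cx", "cy" (the principal point, pixels), "pose" (4x4, takes a point from camera to world coordinates); the wrist camera has in their place "mount" (4x4, takes a point from camera to tool coordinates, whose origin is the TCP and whose axes are the flange's). Camera axes: x right, y up, looking along -z (the intrinsics and any distortion apply to the point x, -y, -z); pixel columns grow to the right and rows downward; lengths in mm; the calibration is good to about 2 mm. A picture is of the moment at which its call begins: read the wrist's pose just before it. camera_info takes no time and is no camera call.
- env.sign_off(): hands the job in; it is judged then, once.
Trained networks look in the newest picture that a camera, given by its name, has taken for a name from the list of things; names that differ only in an ending like _2 or _b are one class to them, and where a whole thing is asked for, a point or a joint stands for the part that bears it (a point fixed in the world has none). Each returns a list of dicts, best first, with "p" (0 to 1); they miss things now and then, are a little off and sometimes report something else, mostly with a low value. They report only what shows in the picture. A call takes as long as a camera call.
- env.regions_of(camera, label): "pixels" (400x640 bool, what is visible of it).
- env.place_of(camera, label): "xyz" ([x, y, z] in mm, in the coordinates of the camera as it stood for that picture, good to about 4 mm: a listed point, or the origin of a listed thing).
The state is a dict: "clock": time; "joints": joint angles; "joint_velocities": joint speeds; "tau": joint torques, N m; "ee_pos": TCP position; "orientation": TCP orientation; "contact_force": force on the tool from outside, world axes, zero at the start; "ft_torque": the same for the moment, N m; "opening": finger opening in mm; "grip_force": force on a finger pad.
Only numpy, scipy, OpenCV 4.12 (cv2) and the standard library are available. Lean on these libraries where they do the work, as an engineer would, in place of code of your own. Each camera call takes 0.05 s, during which the arm holds its last target. There are 200 camera calls.

### The job

The platform of the bench rocker must be locked level before it is loaded: push its spring-lifted far edge down until the platform lies level to the eye and, keeping it down, slide the bolt on it by its grip tab fully home into the slot of the keeper at the side. The keeper's height was reset by hand, so feel for the slot. Then let go, with the bolt alone holding the platform level, and leave the glassware and other things around it undisturbed.

Things in the scene. Friction and masses are not known exactly. Their poses are not given: they have to be found in the camera images.
- rocker: bench rocker, mm: fixed blue box 220 (x) by 240 (y) by 75 tall, only place and yaw vary; origin centre of its underside, on the bench, z up. On top an aluminium platform, 220 by 240 by 6, hinged at the edge nearest the robot (-x), its far (+x) edge lifted by a spring. Along that edge, on top, a slide bolt runs parallel to y towards the keeper, a jaw on a 150 tall post at the +y side.
- hinge (a point): middle of the platform's hinge axis, fixed, at (-100, 0, 100) mm in the rocker's frame; the axis runs along the rocker's y. This point's axes are the rocker's.
- platform (a joint): tilt of the platform, rad: 0 level, positive with the far edge up. The spring holds it at its upper stop, 0.30; the lower stop is -0.09, so it can be pushed past level. Pushing it down at the grip tab takes about 4 N at the top, 10 N at level, 1 to 2 N more or less with its hidden mass.
- bolt (a joint): travel of the bolt towards the keeper (+y of the rocker), m: 0 drawn back, 0.030 home (end stop); starts at 0 to 0.006. It slides with 1 to 3 N and stays where it is left. The pin meets the keeper's face at 0.012. In the slot, the spring lifts the pin against the slot's roof and friction holds it.
- grip_foot (a point): foot of the bolt's upright black grip tab (24 along the rocker's x, 16 along y, 34 mm tall), at its middle, on top of the flat steel carriage that bears it (30 along x, from 40 before to 80 mm past the tab in y). It lies 180 mm from the hinge axis along the platform, 14 mm above the hinge plane, at y = -30 mm plus the bolt's travel in the rocker's frame, and moves with bolt and platform.
- pin_tip (a point): centre of the end of the bolt's steel pin, 10 wide (x), 8 mm high, square-ended: 155 mm to +y of the grip tab's middle, 180 mm from the hinge axis, 9 mm above the hinge plane. The pin runs through a low guide block on the platform at y 84 to 96 mm, 8 mm higher than the carriage.
- keeper_mouth (a point): fixed mark at the keeper's face at (80, 137, 109) mm in the rocker's frame: where the slot's mouth would be for a dead level platform. The jaw's height has been set by hand, so the real slot's middle lies up to 8 mm above or below this mark; a pin that misses butts on the jaw. Slot: faces -y, 10 high, 27 deep, 30 mm wide, square-edged, solid jaw 14 mm above and 30 below it.
- beaker: bystander, to be left alone: a clear glass beaker, 72 wide, 90 tall, by the rocker's -y side (mm). Origin: centre of its underside
- dishes: bystander, to be left alone: a stack of clear petri dishes, 90 wide, 30 tall, by the rocker's +y side (mm). Origin: centre of its underside
- jar: bystander, to be left alone: a small brown glass jar, 48 wide, 65 tall, beyond the rocker's +x side (mm). Origin: centre of its underside
- reagent: bystander, to be left alone: a white plastic bottle, 64 wide, 120 tall, off the rocker's +x, -y corner (mm). Origin: centre of its underside
- flask: bystander, to be left alone: a conical glass flask, 84 wide, 125 tall, out on the bench to the robot's right (mm). Origin: centre of its underside
- spatula: bystander, to be left alone: a white plastic spatula, 180 long, lying on the bench to the robot's left (mm). Origin: under its middle

How it is judged (in metres and radians):
On the way:
1. the platform is pushed down to level with the bolt still out of the keeper (value of joint platform below 0.06 rad and value of joint bolt below 0.014 m), for 0.1 s.
At the end, for the whole second after the job is handed in: The platform lies level within 0.06 rad (3.4 degrees) and still, and the bolt has travelled more than 24 of its 30 mm, so that its pin is in the keeper's slot (value of joint platform between -0.06 and 0.06 rad and value of joint bolt above 0.024 m and velocity of joint platform between -0.02 and 0.02 rad/s); the robot touches nothing.
It fails at once if a bystander is shifted by more than 30 mm (distance of any of beaker, dishes, jar, reagent, flask, spatula from where it was at the start of the episode above 0.03 m).
It also fails if it takes over 64 s, if anything falls off the work surface, if the arm or the gripper's body presses on something with over 40 N, if the wrist force passes 120 N, or if a joint passes its speed limit or range.

## Working session

There is one attempt and no reset: what is moved stays moved. The work goes in short steps, Python scripts to look and compute and a shell command to move; the robot and the scene stay as the last step left them, time stands still between calls to the robot, and variables do not carry over. Pictures are saved under pics/ and viewed, at most 10 in all, crops included, and the job is handed in when it is done.

```bash
ls; mkdir -p pics; cat > h.py <<'E'
import numpy as np, cv2
from cell import env
def w(cam,xyz,s=None):
    i=env.camera_info(cam)
    if 'pose' in i: P=np.array(i['pose'])
    else:
        T=np.eye(4); T[:3,:3]=s['orientation']; T[:3,3]=s['ee_pos']; P=T@np.array(i['mount'])
    return (P@np.append(xyz,1))[:3]
def st():
    s=env.sense(); print('t',s['clock'],'pos',np.round(s['ee_pos'],1),'F',np.round(s['contact_force'],1),'open',s['opening'],'g',s['grip_force']); print(np.round(s['orientation'],3)); return s
E
python3 - <<'E'
from h import *
s=st()
for c in ['scene','top']:
    p,d=env.camera(c); cv2.imwrite(f'pics/{c}0.png',p[:,:,::-1])
    i=env.camera_info(c); print(c,i)
    for n in ['rocker','hinge','grip_foot','pin_tip','keeper_mouth','beaker','dishes','jar','reagent','flask','spatula']:
        for r in env.place_of(c,n)[:2]: print(c,n,round(r['p'],2),np.round(w(c,r['xyz']),1))
E
```

```text
pics
t 0.0 pos [ 255.1 -597.3  221.6] F [ 0.4 -0.   0.4] open 86.8905971601321 g 0.0
[[ 0.92   0.393 -0.001]
 [ 0.393 -0.92   0.002]
 [-0.    -0.002 -1.   ]]
scene {'fovy': 50.646014123070294, 'cx': 320.97699216168945, 'cy': 199.0036384615692, 'pose': array([[ 2.63458806e-01, -7.74257370e-01,  5.75425915e-01,
         1.37054593e+03],
       [ 9.64646491e-01,  2.07228915e-01, -1.62829124e-01,
        -2.10842098e+02],
       [ 6.82676136e-03,  5.97981356e-01,  8.01480937e-01,
         1.23312189e+03],
       [ 0.00000000e+00,  0.00000000e+00,  0.00000000e+00,
         1.00000000e+00]])}
scene rocker 0.92 [514.5  89.4  -2.4]
scene rocker 0.48 [588.8 226.2 108.7]
scene hinge 0.93 [417.4  89.6 103.3]
scene grip_foot 0.93 [585.   70.2 165.2]
scene grip_foot 0.6 [504.  343.9   3.2]
scene pin_tip 0.96 [578.4 224.7 163. ]
scene keeper_mouth 0.69 [589.5 227.4 104.7]
scene beaker 0.62 [ 512.9 -134.3   -0.7]
scene dishes 0.67 [501.4 344.5  -0.9]
scene jar 0.77 [714.8 157.3  -1.6]
scene reagent 0.71 [683.3 -97.4   2.9]
scene flask 0.75 [ 435.7 -544.7   -1. ]
scene spatula 0.62 [488.2 543.2  -3.
[... 274 characters left out ...]
.79218267e-03,  1.18758337e-01,  9.92911624e-01,
         1.58619631e+03],
       [ 0.00000000e+00,  0.00000000e+00,  0.00000000e+00,
         1.00000000e+00]])}
top rocker 0.85 [5.144e+02 8.570e+01 1.000e-01]
top hinge 0.86 [414.   85.6 102.4]
top grip_foot 0.83 [581.2  66.7 165.6]
top pin_tip 0.55 [578.6 220.3 161.2]
top keeper_mouth 0.59 [585.  230.6 112. ]
top keeper_mouth 0.32 [581.8 223.6 160. ]
top beaker 0.5 [ 510.2 -129.    -1.3]
top dishes 0.72 [499.  346.2  -2.5]
top dishes 0.4 [514.   85.2  -0.6]
top jar 0.61 [7.132e+02 1.623e+02 6.000e-01]
top reagent 0.64 [ 6.883e+02 -9.530e+01  5.000e-01]
top flask 0.77 [ 437.5 -543.8   -1.4]
top spatula 0.96 [ 4.860e+02  5.395e+02 -5.000e-01]
```

View pics/scene0.png

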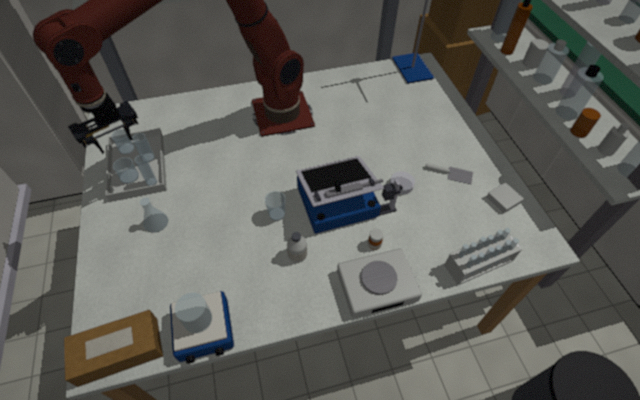

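View pics/top0.png

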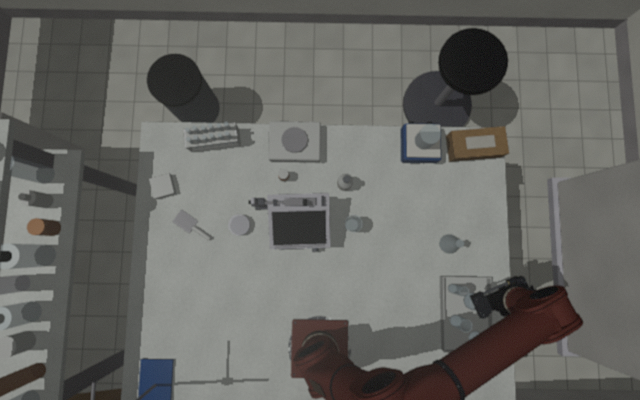

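```bash
python3 - <<'E'
from h import *
def pts(c,m,d):
    i=env.camera_info(c); v,u=np.nonzero(m&(d>0)); z=d[v,u]; f=200/np.tan(np.radians(i['fovy']/2))
    X=np.c_[(u-i['cx'])/f*z,-(v-i['cy'])/f*z,-z,np.ones(len(z))]
    return (X@np.array(i['pose']).T)[:,:3]
for c in ['top','scene']:
    p,d=env.camera(c); r=env.regions_of(c,'rocker')[0]; print(r['p'])
    P=pts(c,r['pixels'],d)
    hi=P[(P[:,2]>98)]
    # platform plane fit
    import sys
    m=np.ones(len(hi),bool)
    for _ in range(15):
        A=np.c_[hi[:,:2],np.ones(len(hi))]; k=np.linalg.lstsq(A[m],hi[m,2],rcond=None)[0]
        m=abs(A@k-hi[:,2])<4
    print(c,m.sum(),'plane',k,'tilt',np.arctan(np.hypot(*k[:2])),'yaw deg',np.degrees(np.arctan2(k[1],k[0])))
    q=hi[m][:,:2].astype(np.float32); print(cv2.minAreaRect(q), q.min(0),q.max(0))
E
```

```text
0.59
top 2264 plane [ 3.02136211e-01  1.42369457e-02 -2.04366555e+01] tilt 0.29372263831068113 yaw deg 2.6978360690075496
((507.6634216308594, 90.04454040527344), (210.083251953125, 238.66380310058594), 2.7374143600463867) [399.30112  -32.161057] [617.88947 212.24515]
0.92
scene 2092 plane [ 3.02914711e-01  1.38035512e-02 -2.29722708e+01] tilt 0.29441659164745915 yaw deg 2.6091122203827823
((513.2872924804688, 87.19415283203125), (214.8726043701172, 239.68263244628906), 2.1858623027801514) [405.35855  -35.347466] [623.4596  207.01526]
```

The scene picture shows the rocker at about (340,190), with the beaker at (275,205), reagent at (297,245), jar at (376,240) and dishes at (400,185). In the top picture it is at (300,220). Its yaw is about 2.6°. I'll move above the tab and look closer.

```bash
python3 -m crank '[{"linear":[0,0,-3.3],"turn":6.8},{"linear":[0,0,-3.3],"turn":6.8},{"linear":[0,0,-3.3],"turn":6.9},{"linear":[1.97,-3.82,0],"turn":0},{"linear":[1.97,-3.82,0],"turn":0},{"linear":[1.97,-3.82,0],"turn":0},{"linear":[1.97,-3.82,0],"turn":0},{"linear":[1.97,-3.82,0],"turn":0},{"linear":[1.97,-3.82,0],"turn":0},{"linear":[1.97,-3.82,0],"turn":0}]' 0 20
python3 -m crank '[{"linear":[1.97,-3.82,0],"turn":0},{"linear":[1.97,-3.82,0],"turn":0},{"linear":[1.97,-3.82,0],"turn":0},{"linear":[1.97,-3.82,0],"turn":0},{"linear":[1.97,-3.82,0],"turn":0},{"linear":[1.97,-3.82,0],"turn":0},{"linear":[1.97,-3.82,0],"turn":0},{"linear":[1.97,-3.82,0],"turn":0},{"linear":[1.97,-3.82,0],"turn":0},{"linear":[1.97,-3.82,0],"turn":0}]'
cat > look.py <<'E'
import sys
from h import *
s=st(); p,d=env.camera('wrist'); cv2.imwrite(f'pics/{sys.argv[1]}.png',p[:,:,::-1]); np.savez(f'pics/{sys.argv[1]}.npz',d=d,p=p,o=s['orientation'],e=s['ee_pos'])
print(np.round(env.camera_info('wrist')['mount'],2), env.camera_info('wrist')['fovy'])
for n in ['rocker','hinge','grip_foot','pin_tip','keeper_mouth']:
    for r in env.place_of('wrist',n)[:2]: print(n,round(r['p'],2),np.round(w('wrist',r['xyz'],s),1))
E
python3 look.py w1
```

```text
clock: 2.4
ee_pos: [381.3, -322.6, 321.8]
orientation: [[0.999, 0.046, 0.0], [0.046, -0.999, -0.001], [0.0, 0.001, -1.0]]
contact_force: [0.7, -0.5, 0.1]
opening: 87.1
grip_force: 0.0
clock: 3.4
ee_pos: [560.6, 67.9, 321.8]
orientation: [[0.999, 0.045, 0.001], [0.045, -0.999, -0.0], [0.001, 0.0, -1.0]]
contact_force: [-0.0, -0.2, -0.0]
opening: 87.0
grip_force: 0.0
t 3.4 pos [560.6  67.9 321.8] F [-0.  -0.2 -0. ] open 86.98301231796204 g 0.0
[[ 0.999  0.045  0.001]
 [ 0.045 -0.999 -0.   ]
 [ 0.001  0.    -1.   ]]
[[-0.0000e+00  9.6000e-01  2.8000e-01  7.5510e+01]
 [ 1.0000e+00  0.0000e+00  0.0000e+00 -3.0000e-02]
 [ 0.0000e+00  2.8000e-01 -9.6000e-01 -1.6181e+02]
 [ 0.0000e+00  0.0000e+00  0.0000e+00  1.0000e+00]] 64.208444718005
hinge 0.71 [414.5  87.4 101.1]
grip_foot 0.73 [584.4  69.5 165.1]
grip_foot 0.6 [416.3  88.8 100.3]
pin_tip 0.96 [570.3 222.1 165.1]
keeper_mouth 0.16 [ 5.159e+02  9.290e+01 -5.000e-01]
```

View pics/w1.png

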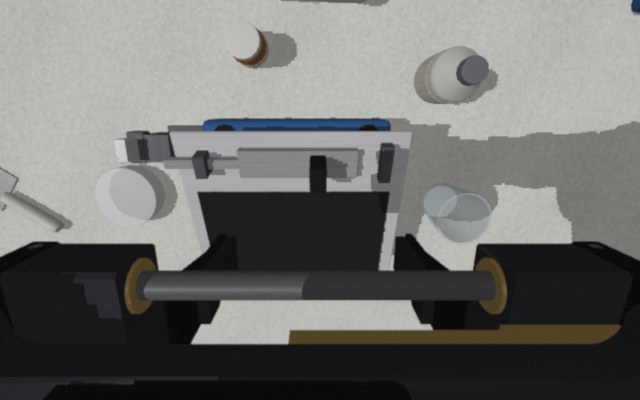

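```bash
python3 - <<'E'
from h import *
z=np.load('pics/w1.npz'); d=z['d']; i=env.camera_info('wrist'); f=200/np.tan(np.radians(i['fovy']/2))
T=np.eye(4);T[:3,:3]=z['o'];T[:3,3]=z['e'];P=T@np.array(i['mount'])
v,u=np.mgrid[:400,:640]
X=np.stack([(u-i['cx'])/f*d,-(v-i['cy'])/f*d,-d,np.ones_like(d)],-1)@P.T
X=X[...,:3]; np.save('pics/X1.npy',X)
t=(d>0)&(X[...,2]>188)&(X[...,2]<225)&(X[...,0]>550)&(X[...,0]<610)&(X[...,1]>40)&(X[...,1]<100)
q=X[t]; print('tab',t.sum(),np.percentile(q,[2,50,98],axis=0).round(1))
k=(d>0)&(X[...,2]>95)&(X[...,2]<240)&(X[...,1]>224)&(X[...,1]<300)&(X[...,0]<640)&(X[...,0]>520)
q=X[k]; print('keeper',k.sum())
if k.sum(): 
  print(np.percentile(q,[2,50,98],axis=0).round(1)); print(np.histogram(q[:,2],bins=range(95,240,5)))
E
```

```text
tab 497 [[564.   58.9 189.3]
 [578.5  66.5 198.4]
 [589.4  73.8 202. ]]
keeper 1616
[[572.5 230.4 113. ]
 [589.6 259.7 129.9]
 [603.8 278.1 150.3]]
(array([  0,   4,  23,   8, 113,  77, 625, 326,  58,  72, 245,  65,   0,
         0,   0,   0,   0,   0,   0,   0,   0,   0,   0,   0,   0,   0,
         0,   0]), array([ 95, 100, 105, 110, 115, 120, 125, 130, 135, 140, 145, 150, 155,
       160, 165, 170, 175, 180, 185, 190, 195, 200, 205, 210, 215, 220,
       225, 230, 235]))
```

The tab top is at (318,173), the carriage at (238–358,163), the guide at (200,163) and the keeper at (145,147). The jaw top should give a first estimate of the slot height.

```bash
python3 - <<'E'
from h import *
X=np.load('pics/X1.npy')
o=np.array([514.5,89]);c,s=np.cos(.0465),np.sin(.0465)
D=X[...,:2]-o; rx=D[...,0]*c+D[...,1]*s; ry=-D[...,0]*s+D[...,1]*c; z=X[...,2]
for a in range(116,205,4):
    m=(ry>a)&(ry<a+4)&(rx>65)&(rx<95)&(z>60); 
    if m.sum(): print(a,m.sum(),np.percentile(z[m],[5,25,50,75,95]).round(1),np.percentile(rx[m],[2,98]).round(1))
m=(rx>40)&(rx<105)&(ry<-50)&(ry>-130)&(z>150); print('block ry',np.percentile(ry[m],[5,95]))
t=(z>194)&(z<225)&(rx>40)&(rx<95)&(abs(ry)<50); print('tabtop',np.percentile(rx[t],[3,97]),np.percentile(ry[t],[3,97]))
for a in range(-40,100,12):
    m=(ry>a)&(ry<a+12)&(rx>60)&(rx<76)&(z>150); print(a,np.median(z[m]) if m.any() else 0)
E
```

```text
116 121 [157.2 159.3 161.2 164.3 166.1] [65.9 94.6]
120 47 [160.8 163.9 165.2 166.  167.3] [65.8 89.8]
124 41 [160.6 164.5 165.4 165.7 167. ] [65.8 75.4]
128 18 [160.6 164.4 164.8 165.9 166.8] [66.2 75.4]
136 121 [119.8 123.4 126.7 129.4 130.6] [71.4 94. ]
140 75 [128.3 129.1 129.6 130.2 130.7] [72.3 94. ]
144 84 [128.3 128.9 129.5 130.  130.8] [68.6 94. ]
148 98 [128.4 129.1 129.5 130.1 131. ] [66.9 94. ]
152 89 [128.3 128.9 129.4 130.  130.5] [66.6 94. ]
156 100 [128.4 129.1 129.5 129.9 130.7] [66.7 94. ]
160 92 [128.4 129.2 129.7 130.2 130.8] [66.7 94.1]
164 94 [128.3 129.3 129.8 130.5 131.3] [66.7 94. ]
168 94 [128.4 129.5 129.9 130.6 131.1] [66.9 94.2]
172 322 [127.5 133.4 140.3 146.8 149.9] [69.5 92.5]
176 110 [120.  148.7 149.3 150.  150.9] [65.5 93.4]
180 109 [119.6 148.7 149.3 149.8 150.6] [65.4 94.4]
184 44 [118.7 120.4 148.8 149.7 150.3] [65.2 94.4]
188 1 [118.7 118.7 118.7 118.7 118.7] [93.3 93.3]
block ry [-101.9761561  -53.5686593]
tabtop [48.82425315 71.79913374] [-32.88997907 -18.29155161]
-40 429.06299313742477
-28 429.14420271208314
-16 430.7362661474407
-4 430.719682151402
8 430.7583992625998
20 424.3853789132429
32 425.1537061515499
44 415.0544587092707
56 165.28890839317768
68 164.64446442689353
80 171.55549497318475
92 173.29048511872574
```

The jaw top (130, corrected against the post) puts the slot's middle at about 111 mm, roughly +2. Next I straddle the tab.

```bash
python3 -m crank '[{"linear":[0.46,0.05,2.0],"turn":0},{"linear":[0.46,0.05,2.0],"turn":0},{"linear":[0.46,0.05,2.0],"turn":0},{"linear":[0.46,0.05,2.0],"turn":0},{"linear":[0.46,0.03,2.0],"turn":0},{"linear":[0,0,1.5],"turn":0},{"linear":[0,0,1.4],"turn":0},{"linear":[0,0,1.0],"turn":0},{"linear":[0,0,0.5],"turn":0},{"linear":[0,0,0],"turn":0}]' 138 8
python3 -m crank '[{"linear":[0,0,0.2],"turn":0},{"linear":[0,0,0.2],"turn":0},{"linear":[0,0,0.1],"turn":0},{"linear":[0,0,0],"turn":0},{"linear":[0,0,0],"turn":0},{"linear":[0,0,0],"turn":0},{"linear":[0,0,0],"turn":0},{"linear":[0,0,0],"turn":0},{"linear":[0,0,0],"turn":0},{"linear":[0,0,0],"turn":0}]' 230 8
```

```text
clock: 4.7
ee_pos: [582.9, 65.0, 177.2]
orientation: [[0.999, 0.046, -0.001], [0.046, -0.999, -0.0], [-0.001, 0.0, -1.0]]
contact_force: [0.2, 0.1, 0.3]
opening: 40.3
grip_force: 0.0
clock: 5.7
ee_pos: [583.2, 65.3, 172.6]
orientation: [[0.999, 0.046, 0.0], [0.046, -0.999, 0.0], [0.0, -0.0, -1.0]]
contact_force: [0.2, 0.2, -0.8]
opening: 16.0
grip_force: 8.0
```

```bash
python3 -m crank '[{"linear":[0,0,0.4],"turn":0},{"linear":[0.2,0,0.57],"turn":0},{"linear":[0.2,0,0.57],"turn":0},{"linear":[0.2,0,0.57],"turn":0},{"linear":[0.14,0,0.59],"turn":0},{"linear":[0.14,0,0.59],"turn":0},{"linear":[0.14,0,0.59],"turn":0},{"linear":[0.07,0,0.5],"turn":0},{"linear":[0.07,0,0.5],"turn":0},{"linear":[0.07,0,0.4],"turn":0}]'
cat > look2.py <<'E'
import sys
from h import *
s=st(); p,d=env.camera('wrist'); cv2.imwrite(f'pics/{sys.argv[1]}.png',p[:,:,::-1])
i=env.camera_info('wrist'); f=200/np.tan(np.radians(i['fovy']/2))
T=np.eye(4);T[:3,:3]=s['orientation'];T[:3,3]=s['ee_pos'];P=T@np.array(i['mount'])
v,u=np.mgrid[:400,:640]
X=(np.stack([(u-i['cx'])/f*d,-(v-i['cy'])/f*d,-d,np.ones_like(d)],-1)@P.T)[...,:3]
o=np.array([514.5,89]);c,n=np.cos(.0465),np.sin(.0465)
D=X[...,:2]-o; rx=D[...,0]*c+D[...,1]*n; ry=-D[...,0]*n+D[...,1]*c; z=X[...,2]; np.savez('pics/r.npz',rx=rx,ry=ry,z=z)
print('tcp rocker', (s['ee_pos'][:2]-o)@np.array([[c,-n],[n,c]]))
for a in range(56,184,4):
    m=(d>0)&(ry>a)&(ry<a+4)&(rx>75)&(rx<85)&(z>60)
    if m.sum(): print(a,m.sum(),np.percentile(z[m],[5,50,95]).round(1),end='; ')
print()
for name in ['grip_foot','pin_tip']:
    for r in env.place_of('wrist',name)[:1]: print(name,round(r['p'],2),np.round(w('wrist',r['xyz'],s),1))
E
python3 look2.py w2
```

```text
clock: 6.7
ee_pos: [597.4, 65.9, 121.5]
orientation: [[0.999, 0.046, 0.005], [0.046, -0.999, 0.0], [0.005, -0.0, -1.0]]
contact_force: [1.1, 0.7, 10.3]
opening: 15.8
grip_force: 8.0
t 6.7 pos [597.4  65.9 121.5] F [ 1.1  0.7 10.3] open 15.839449641987347 g 8.000446711666882
[[ 0.999  0.046  0.005]
 [ 0.046 -0.999  0.   ]
 [ 0.005 -0.    -1.   ]]
tcp rocker [ 81.76419523 -26.92078111]
56 81 [116.6 118.  118.9]; 60 115 [111.4 118.  119. ]; 64 121 [116.6 118.  118.9]; 68 123 [115.4 118.  118.9]; 72 114 [116.9 118.  118.9]; 76 121 [111.1 118.  119. ]; 80 121 [116.6 118.  119.1]; 84 327 [117.7 124.5 127.6]; 88 123 [126.  127.2 128.1]; 92 126 [126.1 127.2 128.1]; 96 12 [126.4 126.8 127.3]; 100 10 [118.1 118.6 119.4]; 104 108 [117.2 118.1 119.1]; 108 115 [117.  118.1 119. ]; 112 99 [115.2 117.9 118.9]; 116 6 [107.5 109.5 114.8]; 120 2 [107.4 109.9 112.3]; 136 270 [ 87.6  96.5 126.4]; 140 26 [104.8 105.6 106.3]; 144 40 [104.6 105.5 105.9]; 148 2 [104.5 104.8 105. ]; 
pin_tip 0.59 [583.6 221.9 117.1]
```

View pics/w2.png

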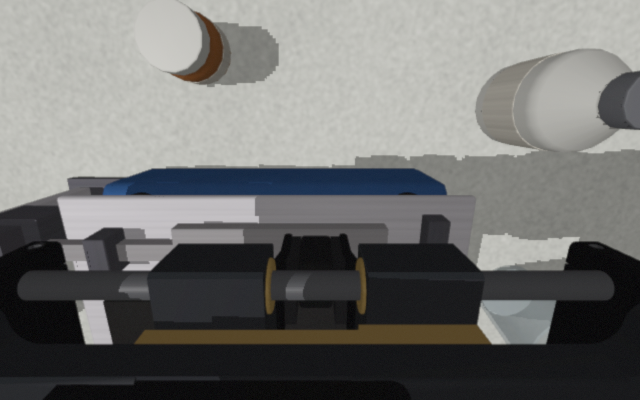

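The wrist view shows the pin (around (75,245)–(150,245)) short of the keeper at the left edge. The fingers grip the tab at (315,265), and the platform is nearly level at about 0.025 rad. The slot floor reads 105.5, so its middle is about 111 and the pin is about 3 mm high. I'll lower it and approach the face.

```bash
python3 -m crank '[{"linear":[0,0,0.1],"turn":0},{"linear":[0,0,0.1],"turn":0},{"linear":[0,0,0.1],"turn":0},{"linear":[0,0,0],"turn":0},{"linear":[0,-0.1,0],"turn":0},{"linear":[0,-0.1,0],"turn":0},{"linear":[0,-0.1,0],"turn":0},{"linear":[0,-0.1,0],"turn":0},{"linear":[0,-0.1,0],"turn":0},{"linear":[0,0,0],"turn":0}]' - 15
python3 look2.py w3
```

```text
clock: 7.85
ee_pos: [597.5, 70.7, 119.0]
orientation: [[0.999, 0.045, 0.005], [0.045, -0.999, 0.0], [0.005, 0.0, -1.0]]
contact_force: [1.7, -0.9, 10.7]
opening: 15.7
grip_force: 15.0
t 7.85 pos [597.5  70.7 119. ] F [ 1.7 -0.9 10.7] open 15.732112024014265 g 15.001002311473712
[[ 0.999  0.045  0.005]
 [ 0.045 -0.999  0.   ]
 [ 0.005  0.    -1.   ]]
tcp rocker [ 82.08677139 -22.18356893]
56 92 [115.8 190.4 193.3]; 60 63 [114.7 115.9 117. ]; 64 100 [114.8 115.7 117.1]; 68 107 [114.9 115.7 116.7]; 72 112 [114.9 115.8 116.6]; 76 103 [114.7 115.8 116.7]; 80 112 [115.  115.9 117. ]; 84 298 [115.7 122.3 125.4]; 88 121 [123.8 124.8 125.6]; 92 121 [123.9 124.8 125.6]; 96 17 [123.5 124.3 124.9]; 100 18 [115.6 115.8 116.7]; 104 104 [114.8 115.7 116.7]; 108 105 [114.8 115.9 116.8]; 112 107 [114.9 115.9 116.6]; 116 99 [114.7 115.8 116.8]; 120 3 [114.2 114.9 115. ]; 136 209 [ 84.3  91.7 104.7]; 140 13 [104.5 105.6 106.3]; 144 18 [104.4 105.4 106.1]; 148 1 [104.2 104.2 104.2]; 
grip_foot 0.75 [597.3  72.9 115.2]
pin_tip 0.63 [584.7 226.3 116.3]
```

```bash
python3 -m crank '[{"linear":[0,0,0.1],"turn":0},{"linear":[0,0,0],"turn":0},{"linear":[0,-0.1,0],"turn":0},{"linear":[0,-0.1,0],"turn":0},{"linear":[0,-0.1,0],"turn":0},{"linear":[0,-0.1,0],"turn":0},{"linear":[0,-0.1,0],"turn":0},{"linear":[0,-0.1,0],"turn":0},{"linear":[0,0,0],"turn":0},{"linear":[0,0,0],"turn":0}]'
```

```text
clock: 9.0
ee_pos: [597.4, 76.7, 118.1]
orientation: [[0.999, 0.045, 0.006], [0.045, -0.999, 0.0], [0.006, 0.0, -1.0]]
contact_force: [2.6, -0.1, 10.9]
opening: 15.9
grip_force: 15.0
```

```bash
python3 -m crank '[{"linear":[0,-0.1,0],"turn":0},{"linear":[0,-0.1,0],"turn":0},{"linear":[0,-0.1,0],"turn":0},{"linear":[0,-0.1,0],"turn":0},{"linear":[0,-0.1,0],"turn":0},{"linear":[0,0,0],"turn":0},{"linear":[0,0,0],"turn":0},{"linear":[0,0,0],"turn":0},{"linear":[0,0,0],"turn":0},{"linear":[0,0,0],"turn":0}]'
```

```text
clock: 10.0
ee_pos: [597.1, 81.7, 118.1]
orientation: [[0.999, 0.046, 0.005], [0.046, -0.999, 0.0], [0.005, -0.0, -1.0]]
contact_force: [1.9, -0.1, 11.3]
opening: 15.9
grip_force: 15.0
```

```bash
python3 -m crank '[{"linear":[0,-0.15,0],"turn":0},{"linear":[0,-0.15,0],"turn":0},{"linear":[0,-0.15,0],"turn":0},{"linear":[0,-0.15,0],"turn":0},{"linear":[0,-0.15,0],"turn":0},{"linear":[0,-0.15,0],"turn":0},{"linear":[0,-0.1,0],"turn":0},{"linear":[0,-0.1,0],"turn":0},{"linear":[0,-0.1,0],"turn":0},{"linear":[0,0,0],"turn":0}]'
python3 look2.py w4
```

```text
clock: 11.0
ee_pos: [596.6, 93.7, 118.1]
orientation: [[0.999, 0.045, 0.006], [0.045, -0.999, 0.0], [0.006, -0.0, -1.0]]
contact_force: [3.3, -1.4, 12.1]
opening: 15.9
grip_force: 15.0
t 11.0 pos [596.6  93.7 118.1] F [ 3.3 -1.4 12.1] open 15.94411639211421 g 15.000972807174549
[[ 0.999  0.045  0.006]
 [ 0.045 -0.999  0.   ]
 [ 0.006 -0.    -1.   ]]
tcp rocker [82.21800976  0.90456945]
76 52 [188.5 190.  192.3]; 80 49 [114.2 115.7 192. ]; 84 153 [114.6 122.4 124.4]; 88 119 [123.  123.8 125. ]; 92 122 [123.  123.8 124.8]; 96 18 [122.9 123.5 124. ]; 100 56 [114.2 115.  116. ]; 104 91 [113.9 114.8 115.8]; 108 119 [113.6 114.8 115.9]; 112 110 [113.4 115.  115.9]; 116 106 [113.7 114.9 115.9]; 120 108 [114.  114.9 115.9]; 124 104 [113.9 114.9 115.8]; 128 103 [113.8 114.9 115.9]; 132 104 [114.3 114.9 115.8]; 136 440 [ 80.   97.3 119.7]; 140 2 [105.  105.  105.1]; 144 2 [104.7 104.7 104.7]; 
grip_foot 0.95 [594.9  94.4 117.3]
pin_tip 0.46 [710.8 167.8  -2.1]
```

View pics/w4.png

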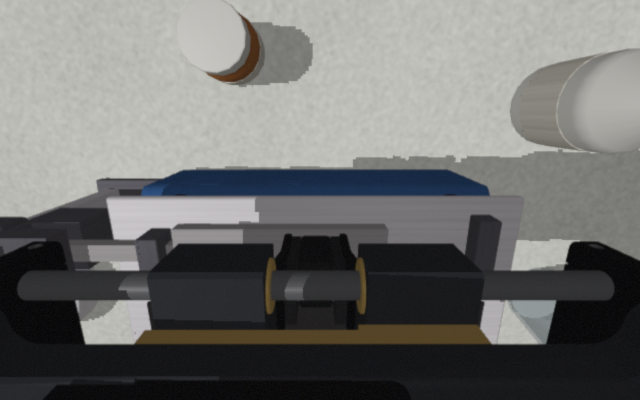

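The pin at (75–140,250) now runs into the jaw at the left. I'll push on gently to feel the end stop.

```bash
python3 -m crank '[{"linear":[0,-0.05,0],"turn":0},{"linear":[0,-0.05,0],"turn":0},{"linear":[0,-0.05,0],"turn":0},{"linear":[0,-0.05,0],"turn":0},{"linear":[0,-0.05,0],"turn":0},{"linear":[0,-0.05,0],"turn":0},{"linear":[0,0,0],"turn":0},{"linear":[0,0,0],"turn":0},{"linear":[0,0,0],"turn":0},{"linear":[0,0,0],"turn":0}]'
```

```text
clock: 12.15
ee_pos: [596.6, 94.0, 117.8]
orientation: [[0.999, 0.044, 0.005], [0.044, -0.999, -0.003], [0.005, 0.003, -1.0]]
contact_force: [2.9, -7.3, 10.1]
opening: 15.7
grip_force: 15.0
```

End stop reached: Fy rose with no further travel. I'll ease off so the pin takes the spring load.

```bash
python3 -m crank '[{"linear":[0,0.1,0],"turn":0},{"linear":[0,0.1,0],"turn":0},{"linear":[0,0,-0.05],"turn":0},{"linear":[0,0,-0.05],"turn":0},{"linear":[0,0,-0.05],"turn":0},{"linear":[0,0,-0.05],"turn":0},{"linear":[0,0,-0.05],"turn":0},{"linear":[0,0,0],"turn":0},{"linear":[0,0,0],"turn":0},{"linear":[0,0,0],"turn":0}]'
```

```text
clock: 13.15
ee_pos: [596.3, 93.9, 119.4]
orientation: [[0.999, 0.045, 0.005], [0.045, -0.999, -0.0], [0.005, 0.0, -1.0]]
contact_force: [6.5, -1.5, 3.0]
opening: 16.1
grip_force: 15.0
```

Most of the load is now on the keeper. I'll open partly, then lift straight up.

```bash
python3 -m crank '[{"linear":[0,0,0],"turn":0},{"linear":[0,0,0],"turn":0},{"linear":[0,0,0],"turn":0},{"linear":[0,0,0],"turn":0},{"linear":[0,0,0],"turn":0},{"linear":[0,0,0],"turn":0},{"linear":[0,0,0],"turn":0},{"linear":[0,0,0],"turn":0},{"linear":[0,0,0],"turn":0},{"linear":[0,0,0],"turn":0}]' 145 5
python3 -m crank '[{"linear":[0,0,-0.5],"turn":0},{"linear":[0,0,-1],"turn":0},{"linear":[0,0,-2],"turn":0},{"linear":[0,0,-3],"turn":0},{"linear":[0,0,-3],"turn":0},{"linear":[-1,0,-3],"turn":0},{"linear":[-1,0,-3],"turn":0},{"linear":[-1,0,-3],"turn":0},{"linear":[0,0,-1],"turn":0},{"linear":[0,0,0],"turn":0}]'
python3 look2.py w5
```

```text
clock: 14.15
ee_pos: [594.0, 94.7, 118.2]
orientation: [[0.999, 0.046, -0.0], [0.046, -0.999, 0.0], [-0.0, -0.0, -1.0]]
contact_force: [-0.7, 1.0, 3.0]
opening: 37.7
grip_force: 1.1
clock: 15.15
ee_pos: [564.9, 93.3, 315.2]
orientation: [[0.999, 0.046, 0.003], [0.046, -0.999, -0.0], [0.003, 0.0, -1.0]]
contact_force: [0.1, 0.3, 0.5]
opening: 37.6
grip_force: 0.0
t 15.15 pos [564.9  93.3 315.2] F [0.1 0.3 0.5] open 37.58071539347009 g 0.0
[[ 0.999  0.046  0.003]
 [ 0.046 -0.999 -0.   ]
 [ 0.003  0.    -1.   ]]
tcp rocker [50.50187995  1.91665534]
56 949 [400.8 422.4 427.7]; 60 1215 [398.8 419.7 427.2]; 64 1189 [398.3 418.7 423.9]; 68 763 [397.3 402.5 419.9]; 72 486 [117.9 401.6 403.1]; 76 554 [118.4 401.9 406.1]; 80 1419 [386.1 401.6 406.7]; 84 49 [116.1 124.4 126.3]; 88 33 [124.3 125.3 126.4]; 92 34 [124.4 125.3 126.7]; 96 14 [115.6 120.2 125.1]; 100 30 [115.3 116.5 117.4]; 104 26 [115.2 116.6 117.6]; 108 30 [115.3 116.5 117.5]; 112 27 [115.6 116.2 117.7]; 116 28 [114.9 116.4 117.3]; 120 29 [115.5 116.4 117.3]; 124 29 [115.1 116.5 117.7]; 128 27 [115.2 116.2 117.2]; 132 31 [115.7 116.5 117.6]; 136 80 [ 84.2 122.1 130.2]; 140 32 [128.2 129.4 130.6]; 144 34 [128.5 129.4 130.8]; 148 32 [128.5 129.4 130.7]; 152 32 [128.4 129.5 130.8]; 156 35 [129.  129.8 131. ]; 160 29 [128.6 129.5 130.2]; 164 35 [128.3 129.9 131.1]; 168 34 [128.7 129.9 131.3]; 172 128 [127.7 140.4 150. ]; 176 39 [148.6 149.7 150.7]; 180 38 [148.4 149.5 150.6]; 
grip_foot 0.96 [594.7  96.9 117.9]
pin_tip 0.19 [588.5 224.7 110.8]
```

View pics/w5.png

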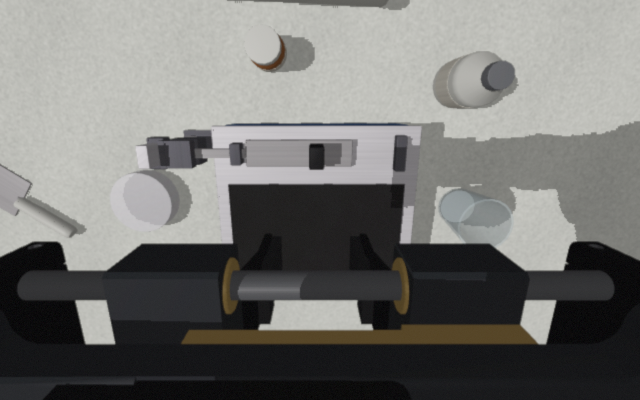

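The pin at (215,153) runs into the jaw at (178,153), the platform lies level at about 0.02 rad, the tab at (316,156) is home, and the bystanders stand where they were. Handing in.

```bash
python3 -c "
from cell import env
print(env.sign_off())"
```

```text
the job is handed in; nothing more can be done
None
```

The job is handed in: the platform is locked level (about 0.02 rad by my measurement) with the bolt pushed to its end stop in the keeper's slot, the arm is clear, and the beaker, dishes, jar and reagent looked undisturbed in the last view (the flask and spatula I did not re-check); no verdict came back.

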